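Sort the filled gift cartons into their packing trays

TASK

Sort the five small closed green cartons in the middle of the packing table (not the big ones stacked at its edges) into the cardboard trays, one carton to a bay: the two cube cartons into the tray with two square bays, the two oblong cartons into the tray with two long bays, and the round carton into the small single-bay tray. Set each down gently without dropping it, standing upright and flat on the floor of its bay, near the middle. Leave the open empty carton and the tape roll among them where they stand.

Things in the scene. Friction and masses are not known exactly. Their poses are not given: they have to be found in the camera images.
- cube_carton_a: A closed cube-shaped carton of plain lime-green card, one of two alike (interchangeable), 50 x 50 x 50 mm, 90 to 185 g, rigid, standing on the table. Origin: centre of its underside; z up, x and y square to its faces. Can be gripped across either pair of faces (50 mm).
- cube_carton_b: A closed cube-shaped carton of plain lime-green card, the other of two alike (interchangeable), 50 x 50 x 50 mm, 90 to 185 g, rigid, standing on the table. Origin: centre of its underside; z up, x and y square to its faces. Can be gripped across either pair of faces (50 mm).
- long_carton_a: A closed oblong carton of plain lime-green card, one of two alike (interchangeable), 76 mm long (its x) x 40 mm wide (its y) x 50 mm high (z), 90 to 185 g, rigid, standing on its 76 x 40 mm underside. Origin: centre of its underside. Grip it across the 40 mm width, closing along its y.
- long_carton_b: A closed oblong carton of plain lime-green card, the other of two alike (interchangeable), 76 mm long (its x) x 40 mm wide (its y) x 50 mm high (z), 90 to 185 g, rigid, standing on its 76 x 40 mm underside. Origin: centre of its underside. Grip it across the 40 mm width, closing along its y.
- round_carton: A closed round carton (drum) of the same plain lime-green card, 48 mm across and 60 mm high, 90 to 185 g, rigid, standing upright. Origin: centre of its underside; z up. Grip it across its diameter.
- tray_square_bays: Shallow open cardboard tray, 84 mm (its x) x 164 mm (its y), with one divider across its middle that makes two square bays, each 76 x 76 mm inside, centred 40 mm to +y and -y of the origin. For the cube cartons. Floor and walls 4 mm thick, wall tops 16 mm above the table. Fixed. Origin: centre of its underside, on the table; z up.
- tray_long_bays: Shallow open cardboard tray, 108 mm (its x) x 156 mm (its y), one divider parallel to x making two oblong bays, each 100 mm (x) x 72 mm (y) inside, centred 38 mm to +y and -y of the origin. For the oblong cartons, long side along the tray's x. Floor and walls 4 mm thick, wall tops 16 mm above the table. Fixed. Origin: centre of its underside, on the table; z up.
- tray_single_bay: Small shallow open square cardboard tray, 82 x 82 mm, a single undivided bay 74 x 74 mm inside, centred on the origin. For the round carton. Floor and walls 4 mm thick, wall tops 16 mm above the table. Fixed. Origin: centre of its underside, on the table; z up.
- open_carton: Bystander: an erected, still empty carton, green outside and white inside, 60 x 60 mm and 56 mm high, its white flaps standing up to 82 mm; light (90 g), loose. Origin: centre of its underside. Not to be shifted or tipped.
- tape_roll: Bystander: a roll of brown parcel tape lying flat, 88 mm across, 45 mm high, open core of about 69 mm; loose. Origin: centre of its underside. Not to be shifted or tipped.
Not all that is in view belongs to the job. Leave any pink look-alike of the long_carton_b alone. Leave any turquoise look-alike of the tray_long_bays alone.

How it is judged (in metres and radians):
At the end, for the whole second after the job is handed in: Each carton stands in its own bay of its kind's tray: centre within 16 mm of the bay's centre along each tray axis (18 mm across the long bays), underside at most 8 mm above the tray's underside (flat on the 4 mm floor), upright within 0.08 rad, at rest, released (((x of cube_carton_a in the frame of tray_square_bays between -0.016 and 0.016 m and y of cube_carton_a in the frame of tray_square_bays between 0.024 and 0.056 m and z of cube_carton_a in the frame of tray_square_bays between 0 and 0.008 m and x of cube_carton_b in the frame of tray_square_bays between -0.016 and 0.016 m and y of cube_carton_b in the frame of tray_square_bays between -0.056 and -0.024 m and z of cube_carton_b in the frame of tray_square_bays between 0 and 0.008 m) or (x of cube_carton_a in the frame of tray_square_bays between -0.016 and 0.016 m and y of cube_carton_a in the frame of tray_square_bays between -0.056 and -0.024 m and z of cube_carton_a in the frame of tray_square_bays between 0 and 0.008 m and x of cube_carton_b in the frame of tray_square_bays between -0.016 and 0.016 m and y of cube_carton_b in the frame of tray_square_bays between 0.024 and 0.056 m and z of cube_carton_b in the frame of tray_square_bays between 0 and 0.008 m)) and ((x of long_carton_a in the frame of tray_long_bays between -0.016 and 0.016 m and y of long_carton_a in the frame of tray_long_bays between 0.02 and 0.056 m and z of long_carton_a in the frame of tray_long_bays between 0 and 0.008 m and x of long_carton_b in the frame of tray_long_bays between -0.016 and 0.016 m and y of long_carton_b in the frame of tray_long_bays between -0.056 and -0.02 m and z of long_carton_b in the frame of tray_long_bays between 0 and 0.008 m) or (x of long_carton_a in the frame of tray_long_bays between -0.016 and 0.016 m and y of long_carton_a in the frame of tray_long_bays between -0.056 and -0.02 m and z of long_carton_a in the frame of tray_long_bays between 0 and 0.008 m and x of long_carton_b in the frame of tray_long_bays between -0.016 and 0.016 m and y of long_carton_b in the frame of tray_long_bays between 0.02 and 0.056 m and z of long_carton_b in the frame of tray_long_bays between 0 and 0.008 m)) and x of round_carton in the frame of tray_single_bay between -0.016 and 0.016 m and y of round_carton in the frame of tray_single_bay between -0.016 and 0.016 m and z of round_carton in the frame of tray_single_bay between 0 and 0.008 m and angle between each of cube_carton_a, cube_carton_b, long_carton_a, long_carton_b, round_carton's own z axis and vertical below 0.08 rad and linear speed of each of cube_carton_a, cube_carton_b, long_carton_a, long_carton_b, round_carton below 0.02 m/s and angular speed of each of cube_carton_a, cube_carton_b, long_carton_a, long_carton_b, round_carton below 0.2 rad/s and contact force between the fingers and cube_carton_a below 0.05 N and contact force between the fingers and cube_carton_b below 0.05 N and contact force between the fingers and long_carton_a below 0.05 N and contact force between the fingers and long_carton_b below 0.05 N and contact force between the fingers and round_carton below 0.05 N); the robot touches nothing.
It fails at once if the open empty carton is shifted more than 20 mm or tipped (distance of open_carton from where it was at the start of the episode above 0.02 m or angle between open_carton's own z axis and vertical above 0.25 rad).
It fails at once if the tape roll is shifted more than 20 mm or tipped (distance of tape_roll from where it was at the start of the episode above 0.02 m or angle between tape_roll's own z axis and vertical above 0.25 rad).
It fails at once if a carton is let go while its underside is more than 40 mm above the table ((height (world z) of cube_carton_a above 0.04 m and contact force between the fingers and cube_carton_a below 0.01 N) or (height (world z) of cube_carton_b above 0.04 m and contact force between the fingers and cube_carton_b below 0.01 N) or (height (world z) of long_carton_a above 0.04 m and contact force between the fingers and long_carton_a below 0.01 N) or (height (world z) of long_carton_b above 0.04 m and contact force between the fingers and long_carton_b below 0.01 N) or (height (world z) of round_carton above 0.04 m and contact force between the fingers and round_carton below 0.01 N)).
It also fails if it takes over 128 s, if anything falls off the work surface, if the arm or the gripper's body presses on something with over 40 N, if the wrist force passes 120 N, or if a joint passes its speed limit or range.

ROBOT

A 6-joint arm with a two-finger parallel gripper is mounted at the origin on the work surface. World frame = base frame: x ahead of the robot, y to its left, z up, the work surface at z = 0. Lengths are in mm, angles in rad, forces in N, time in s.
With the tool pointing down it reaches from about 350 to 875 mm from the base axis. Payload 4.2 kg.
Tool frame: the origin (TCP) lies midway between the tips of the shut fingers; the grasp point (between the pads) lies 19 mm behind it; z points along the fingers, y is the line along which they close (so a half turn about z gives the same grasp; the last joint's range is limited). The gripper opens to 85 mm and grips with 20 to 120 N. Pads are 22 mm wide; open, the fingers measure 114 mm over their backs; the gripper's body (76 mm by 85 mm) begins 54 mm behind the grasp point. The pads swing forward as they close: fully open they stand 13 mm farther back than shut.
Start: joints at [-0.843, 0.385, 0.008, 0, -1.194, -0.259], TCP at [282.396, -557.541, 231.312] pointing down, gripper open.
Joint ranges: [-3.14, 3.14], [-1.21, 2.06], [-1.07, 1.41], [-3.16, 2.05], [-2.99, -0.16], [-3.1, 3.1]. Speed limits (rad/s): [2.79, 2.79, 3.14, 3.14, 3.14, 3.14].

INTERFACE

Orientations are given as a unit quaternion [x, y, z, w].
In Python, from bench import * gives the robot as it stands.
- The arm moves only by the tool drive_tool, never from a script. Its argument "plan" is a list that holds one entry, the list of rows, each a list of 5 numbers: the closure, from -1 (fully open) to 1 (shut), then the shift along the world's x, y, z in mm, then the turn about the world's z in degrees. A call has 1 to 20 rows; each row shifts and turns the commanded pose from where the row before left it; what a row does not reach is not made up. A row lasts 1/12 s, in which the tool goes at most 41.7 mm and 7.16 degrees, less where a joint would pass 70% of its speed; a pose out of reach is approached as far as the arm can. A call is refused whole if a number of a shift passes 41.7 or a number of a turn 7.16, either way. A call with a gripper value outside its range is refused whole. The fingers move at their own pace and stop on an object; the grip force is fixed at half the most. Time passes only in rows, so rows that do not move let the fingers close. It gives the time, the measured TCP pose, the force, the opening and the grip force at its end, in the units of the state.
- read_state(): the state, without advancing time (a new reading comes with each control period).
- get_image(name): name is "scene" or "top" or "wrist"; returns (picture, depth): 384x512x3 uint8, red, green, blue; 384x512 float32, mm along the optical axis (not along the pixel's ray), 0 where there is no reading.
- camera_model(name): a dict with "fx", "fy", "cx", "cy" (pixels), "R" (3x3) and "t" (3): a world point X has camera coordinates R X + t; the wrist camera has in their place "mount" (4x4, takes a point from camera to tool coordinates, whose origin is the TCP and whose axes are the flange's). Camera axes: x right, y down, z forward; pixel columns grow to the right and rows downward; lengths in mm; the calibration is good to about 2 mm. The wrist camera is an equidistant fisheye: a pixel r from the principal point sees the ray r / f radians off the axis. A picture is of the moment at which its call begins: read the wrist's pose just before it. camera_model takes no time and is no camera call.
- job_done(): hands the job in; it is judged then, once.
The state is a dict: "clock": time; "joints": joint angles; "joint_vel": joint speeds; "joint_efforts": joint torques, N m; "position": TCP position; "ee_rot": TCP orientation; "contact_force": force on the tool from outside, world axes, zero at the start; "wrist_torque": the same for the moment, N m; "gripper_width": finger opening in mm; "grasp_force": force on a finger pad.
Only numpy, scipy, OpenCV 4.12 (cv2) and the standard library are available. Lean on these libraries where they do the work, as an engineer would, in place of code of your own. Each camera call takes 0.05 s, during which the arm holds its last target. There are 200 camera calls.

## Working session

There is one attempt and no reset: what is moved stays moved. The work goes in short steps, Python scripts to look and compute and a tool call to move; the robot and the scene stay as the last step left them, time stands still between calls to the robot, and variables do not carry over. Pictures are saved under pics/ and viewed, at most 14 in all, crops included, and the job is handed in when it is done.

Besides the shell and the picture viewer there is one more tool, called as a command line: name --argument value ..., lists and objects as JSON in quotes. drive_tool: Moves the arm, as the interface text tells. Its arguments: {"type":"object","properties":{"plan":{"type":"array"}},"required":["plan"]}

```bash
mkdir -p pics; ls; python3 - <<'E'
from bench import *
import cv2,numpy as np
s=read_state();print(s)
for n in("top","scene"):
    p,d=get_image(n);cv2.imwrite(f"pics/{n}0.png",cv2.resize(p[:,:,::-1],(800,600),interpolation=cv2.INTER_CUBIC));np.savez(f"{n}0.npz",p=p,d=d);print(camera_model(n))
print(camera_model("wrist"))
E
```

```text
pics
{'clock': 0.0, 'joints': array([-8.43402252e-01,  3.85575277e-01,  6.64916981e-03, -5.11787247e-04,
       -1.19399965e+00, -2.58568554e-01]), 'joint_vel': array([-1.35614060e-03, -3.64064284e-04, -7.13394115e-04,  1.35209712e-04,
        1.10202588e-03,  5.70864497e-05]), 'joint_efforts': array([ 7.57969747e-05, -3.92287123e+01,  1.88408875e+01,  4.18623269e+00,
       -4.57363960e-03, -4.93199508e-06]), 'position': array([ 282.14448963, -557.04700349,  230.21751908]), 'ee_rot': array([-2.32179881e-01,  9.72672253e-01,  1.05049506e-03, -2.94360198e-04]), 'contact_force': array([-0.10044   ,  1.12372502,  0.02731337]), 'wrist_torque': array([-0.04380074,  0.02657061, -0.04383765]), 'grasp_force': 0.0, 'gripper_width': 85.65371129294583}
{'fx': 498.8217492944963, 'fy': 498.8217492944963, 'cx': 259.9728018503381, 'cy': 197.54887456379586, 'R': array([[ 0.02141809, -0.99973831,  0.0080361 ],
       [-0.99091278, -0.02229525, -0.13264533],
       [ 0.13278979, -0.00512207, -0.99113099]]), 't': array([   2.85685353,  411.3958347 , 1466.795062  ])}
{'fx': 415.9818530305652, 'fy': 415.9818530305652, 'cx': 258.4050901910955, 'cy': 186.1681527226147, 'R': array([[ 0.1280692 ,  0.99163825, -0.01587042],
       [ 0.7933705 , -0.11203907, -0.59833978],
       [-0.59511472,  0.06403778, -0.80108529]]), 't': array([ -29.93935444, -285.52229889, 1521.62608616])}
{'fx': 297.3186396354542, 'fy': 297.3186396354542, 'cx': 260.07099357603846, 'cy': 190.16066490944252, 'mount': array([[ 5.52167157e-05, -9.48216279e-01, -3.17625384e-01,
         8.27810709e+01],
       [ 9.99999704e-01, -1.91373612e-04,  7.45155410e-04,
         7.36370598e-01],
       [-7.67353607e-04, -3.17625331e-01,  9.48215988e-01,
        -1.40699235e+02],
       [ 0.00000000e+00,  0.00000000e+00,  0.00000000e+00,
         1.00000000e+00]])}
```

View pics/top0.png

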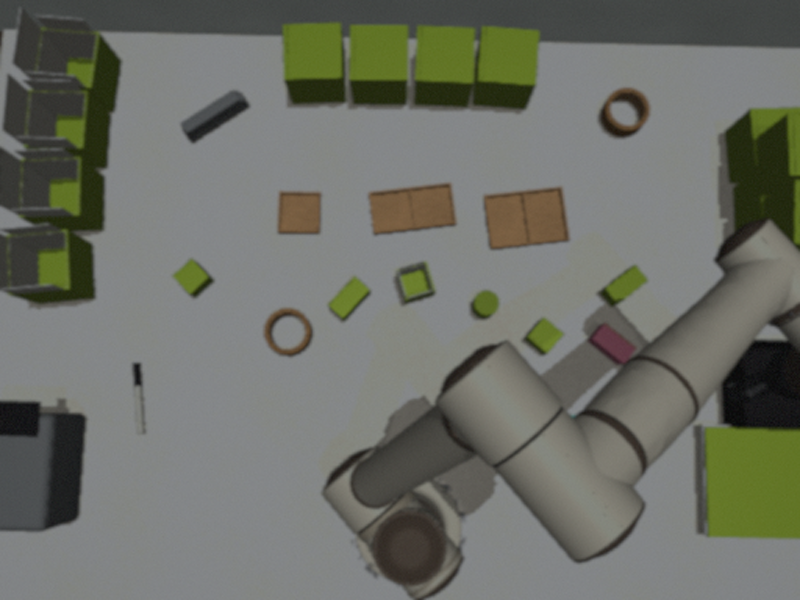

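View pics/scene0.png

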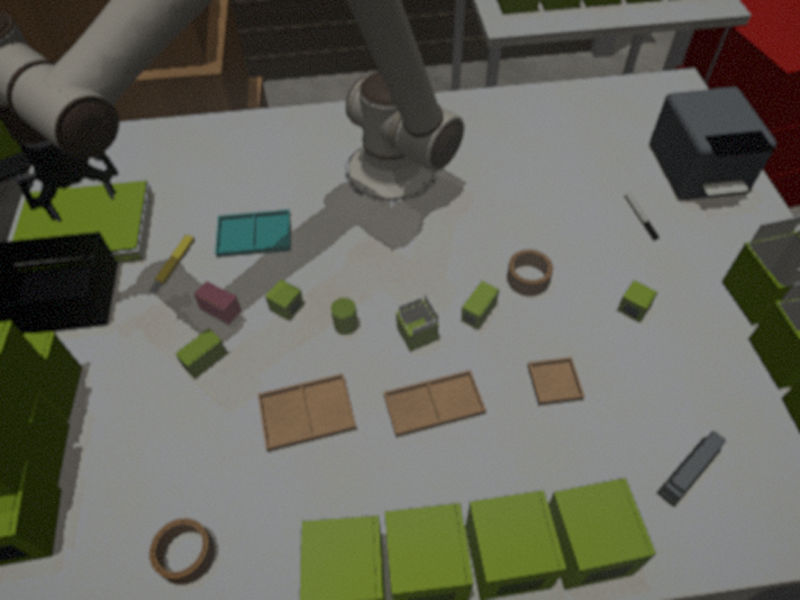

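The top view (800x600 pixels) shows these:

| Item | Pixels |
|---|---|
| Cubes | (193,277), (544,335) |
| Oblongs | (349,298), (625,285) |
| Drum | (486,303) |
| Open carton, left alone | (414,283) |
| Tape roll among the cartons, left alone | (288,331) |
| Pink look-alike, left alone | (612,343) |
| Single-bay tray | (300,213) |
| Two narrower bays, should be the square-bay tray | (412,209) |
| Wider tray, should be the long-bay tray | (526,218) |

The turquoise tray look-alike shows in the scene view at (254,232). I'll measure all of these from colour and depth.

```bash
cat > meas.py <<'E'
import numpy as np,cv2
from bench import *
def cloud(d,m):
    v,u=np.mgrid[:384,:512]
    c=np.stack([(u-m['cx'])/m['fx']*d,(v-m['cy'])/m['fy']*d,d],-1)
    return (c-m['t'])@m['R']
def hsv(p): return cv2.cvtColor(p,cv2.COLOR_RGB2HSV)
def rect(pts):
    (x,y),(w,h),a=cv2.minAreaRect(pts.astype(np.float32))
    if w<h: w,h,a=h,w,a+90
    return f"c=({x:.1f},{y:.1f}) {w:.1f}x{h:.1f} long-axis {((a+90)%180)-90:.1f} mean=({pts[:,0].mean():.1f},{pts[:,1].mean():.1f})"
def run(n,p,d):
    W=cloud(d,camera_model(n));H=hsv(p)
    for name,lo,hi,zl,zh in(("green",(30,90,40),(50,255,255),38,90),("brown",(5,60,60),(22,255,255),-10,60),("pink",(160,60,50),(180,255,255),35,90)):
        m=cv2.inRange(H,lo,hi)
        m&=((d>0)&(W[...,2]>zl)&(W[...,2]<zh)).astype(np.uint8)*255
        k,L,st,_=cv2.connectedComponentsWithStats(m)
        for i in range(1,k):
            if st[i,4]<60 or st[i,4]>6000: continue
            P=W[L==i]; z=np.median(P[:,2])
            if not(250<P[:,0].mean()<800): continue
            print(n,name,st[i,:2]+st[i,2:4]//2,st[i,4],f"z={z:.1f} p95={np.percentile(P[:,2],95):.1f}",rect(P))
E
python3 - <<'E'
from meas import *
for n in("top","scene"):
    f=np.load(n+"0.npz");run(n,f['p'],f['d'])
f=np.load("top0.npz");c=f['p'][105:260,90:440,::-1]
cv2.imwrite("pics/crop0.png",cv2.resize(c,(798,353),interpolation=cv2.INTER_CUBIC))
E
```

```text
Traceback (most recent call last):
  File "meas.py", line 22, in run
    print(n,name,st[i,:2]+st[i,2:4]//2,st[i,4],f"z={z:.1f} p95={np.percentile(P[:,2],95):.1f}",rect(P))
                                                                                               ~~~~^^^
  File "meas.py", line 9, in rect
    (x,y),(w,h),a=cv2.minAreaRect(pts.astype(np.float32))
                  ~~~~~~~~~~~~~~~^^^^^^^^^^^^^^^^^^^^^^^^
cv2.error: OpenCV(4.12.0) /io/opencv/modules/imgproc/src/convhull.cpp:143: error: (-215:Assertion failed) total >= 0 && (depth == CV_32F || depth == CV_32S) in function 'convexHull'
```

```bash
sed -i 's/cv2.minAreaRect(pts.astype(np.float32))/cv2.minAreaRect(np.ascontiguousarray(pts[:,:2],dtype=np.float32))/' meas.py
python3 - <<'E'
from meas import *
for n in("top","scene"):
    f=np.load(n+"0.npz");run(n,f['p'],f['d'])
f=np.load("top0.npz");c=f['p'][105:260,90:440,::-1]
cv2.imwrite("pics/crop0.png",cv2.resize(c,(798,353),interpolation=cv2.INTER_CUBIC))
E
```

```text
top green [52 87] 914 z=65.2 p95=87.9 c=(723.3,611.8) 362.6x71.6 long-axis -12.9 mean=(713.6,619.2)
top green [475 109] 413 z=65.7 p95=86.9 c=(689.0,-632.5) 196.9x20.9 long-axis 5.2 mean=(689.9,-627.7)
top green [ 36 171] 354 z=64.1 p95=87.3 c=(448.9,646.8) 146.6x75.4 long-axis -34.8 mean=(458.0,640.1)
top green [122 177] 265 z=48.7 p95=54.0 c=(462.3,422.5) 49.6x47.7 long-axis 45.5 mean=(461.4,422.1)
top green [400 182] 324 z=49.5 p95=54.6 c=(465.3,-403.1) 77.1x37.7 long-axis -51.7 mean=(464.5,-401.9)
top green [223 191] 325 z=48.9 p95=54.7 c=(428.2,122.8) 73.8x38.2 long-axis -42.9 mean=(427.7,122.7)
top green [311 194] 201 z=59.5 p95=64.9 c=(422.2,-136.4) 45.5x43.7 long-axis -18.6 mean=(420.5,-135.9)
top green [348 215] 284 z=49.1 p95=54.2 c=(364.5,-247.9) 49.3x49.1 long-axis 49.6 mean=(364.0,-247.8)
top brown [264 134] 1389 z=4.1 p95=15.9 c=(614.4,5.7) 161.8x84.9 long-axis -81.3 mean=(615.6,5.5)
top brown [337 139] 1701 z=4.1 p95=15.8 c=(600.0,-219.2) 156.5x108.4 long-axis -82.7 mean=(601.7,-220.2)
top brown [191 136] 681 z=4.3 p95=16.8 c=(600.4,228.0) 82.2x80.1 long-axis 0.9 mean=
[... 858 characters left out ...]
] 238 z=63.7 p95=85.9 c=(528.6,-637.9) 155.4x11.0 long-axis -1.1 mean=(522.8,-635.5)
scene green [ 17 350] 77 z=66.9 p95=87.6 c=(793.8,-630.7) 20.2x6.1 long-axis -73.5 mean=(793.4,-630.7)
scene brown [339 172] 256 z=43.3 p95=47.2 c=(365.4,235.3) 85.8x81.8 long-axis -29.0 mean=(365.3,235.3)
scene brown [355 243] 756 z=5.1 p95=17.1 c=(603.0,226.1) 85.5x81.3 long-axis 0.5 mean=(599.9,228.0)
scene brown [278 258] 1617 z=4.7 p95=16.5 c=(616.8,3.6) 161.5x85.9 long-axis -82.0 mean=(613.6,3.7)
scene brown [196 264] 2025 z=4.6 p95=16.5 c=(602.9,-220.3) 153.0x109.2 long-axis -82.4 mean=(600.1,-222.2)
scene pink [138 191] 288 z=49.6 p95=53.0 c=(356.0,-381.7) 78.8x40.8 long-axis 54.6 mean=(359.0,-378.9)
```

View pics/crop0.png

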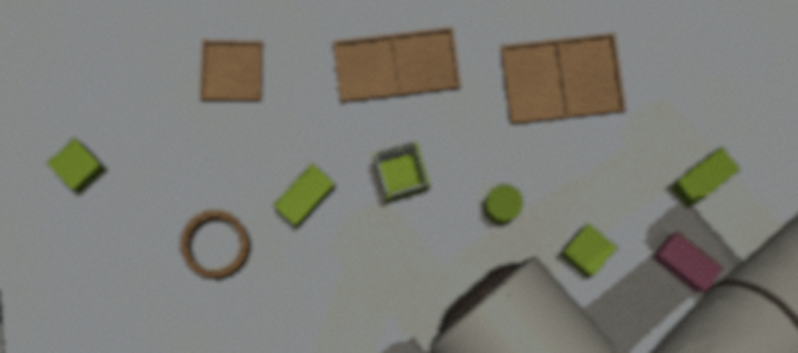

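Sizes and heights match: cubes about 50x50 with tops at 50, oblongs 76x40, drum top at 60, and trays 162x85, 156x108 and 82x82. The crop confirms which is which. I'll start with the long carton at (467,-404), gripping along 40° (equal to -140°). The tool's closing axis is now at -63°.

drive_tool --plan '[[[-1,15.4,12.7,-5,-6.4],[-1,15.4,12.7,-5,-6.4],[-1,15.4,12.7,-5,-6.4],[-1,15.4,12.7,-5,-6.4],[-1,15.4,12.7,-5,-6.4],[-1,15.4,12.7,-5,-6.4],[-1,15.4,12.7,-5,-6.4],[-1,15.4,12.7,-5,-6.4],[-1,15.4,12.7,-5,-6.4],[-1,15.4,12.7,-5,-6.4],[-1,15.4,12.7,-5,-6.4],[-1,15.4,12.7,-5,-6.4],[-1,0,0,0,0],[-1,0,0,0,0]]]'

```text
clock: 1.27
position: [467.4, -404.3, 170.4]
ee_rot: [0.421, 0.907, 0.0, -0.001]
contact_force: [0.2, -0.2, 0.1]
gripper_width: 85.3
grasp_force: 0.0
```

drive_tool --plan '[[[-1,0,0,-25,0],[-1,0,0,-25,0],[-1,0,0,-25,0],[-1,0,0,-25,0],[-1,0,0,-20,0],[-1,0,0,-15,0],[-1,0,0,-15,0],[-1,0,0,0,0],[-1,0,0,0,0],[1,0,0,0,0],[1,0,0,0,0],[1,0,0,0,0],[1,0,0,0,0],[1,0,0,0,0],[1,0,0,0,0],[1,0,0,0,0],[1,0,0,0,0],[1,0,0,0,0]]]'

```text
clock: 2.77
position: [468.0, -405.6, 22.7]
ee_rot: [0.422, 0.907, -0.0, 0.001]
contact_force: [-0.9, 1.3, 5.6]
gripper_width: 39.0
grasp_force: 62.8
```

drive_tool --plan '[[[1,0,0,10,0],[1,0,0,20,0],[1,0,0,25,0],[1,0,0,25,0],[1,13.9,14.6,0,5.72],[1,13.9,14.6,0,5.72],[1,13.9,14.6,0,5.72],[1,13.9,14.6,0,5.72],[1,13.9,14.6,0,5.72],[1,13.9,14.6,0,5.72],[1,13.9,14.6,0,5.72],[1,13.9,14.6,0,5.72],[1,13.9,14.6,0,5.72],[1,13.9,14.6,0,5.72],[1,0,0,0,0],[1,0,0,0,0]]]'

```text
clock: 4.1
position: [606.2, -258.0, 100.7]
ee_rot: [-0.064, 0.998, 0.0, -0.001]
contact_force: [-0.7, -0.3, -1.5]
gripper_width: 38.9
grasp_force: 62.0
```

drive_tool --plan '[[[1,0,-1,-20,0],[1,0,0,-20,0],[1,0,0,-15,0],[1,0,0,-8,0],[1,0,0,-4,0],[1,0,0,-3,0],[1,0,0,0,0],[1,0,0,0,0]]]'

```text
clock: 4.77
position: [606.7, -260.5, 32.2]
ee_rot: [-0.063, 0.998, -0.0, 0.001]
contact_force: [-0.4, -0.3, -1.9]
gripper_width: 38.9
grasp_force: 61.9
```

drive_tool --plan '[[[1,0,0,-2,0],[1,0,0,-1.5,0],[1,0,0,-1,0],[1,0,0,0,0],[1,0,0,0,0]]]'

```text
clock: 5.18
position: [606.2, -260.1, 26.9]
ee_rot: [-0.063, 0.998, -0.0, 0.0]
contact_force: [0.5, 0.5, -1.7]
gripper_width: 38.9
grasp_force: 61.9
```

drive_tool --plan '[[[1,0,0,-0.5,0],[1,0,0,-0.5,0],[1,0,0,0,0],[1,0,0,0,0]]]'

```text
clock: 5.52
position: [606.3, -260.1, 26.7]
ee_rot: [-0.063, 0.998, -0.0, 0.0]
contact_force: [-2.0, 0.4, 5.7]
gripper_width: 38.8
grasp_force: 62.7
```

drive_tool --plan '[[[-0.4,0,0,0,0],[-0.4,0,0,0,0],[-0.4,0,0,0,0],[-0.4,0,0,0,0],[-0.4,0,0,10,0],[-0.4,0,0,20,0],[-0.4,0,0,30,0],[-0.4,0,0,30,0],[-0.4,0,0,30,0],[-1,-26,17.4,0,0],[-1,-26,17.4,0,0],[-1,-26,17.4,0,0],[-1,-26,17.4,0,0],[-1,-26,17.4,0,0],[-1,-26,17.4,0,0],[-1,-26,17.4,0,0],[-1,0,0,0,0],[-1,0,0,0,0]]]'

```text
clock: 7.02
position: [423.5, -137.9, 147.0]
ee_rot: [-0.064, 0.998, -0.0, 0.001]
contact_force: [1.0, -0.2, 0.6]
gripper_width: 85.3
grasp_force: 0.0
```

```bash
python3 - <<'E'
from meas import *
p,d=get_image("scene");run("scene",p,d)
E
```

```text
scene green [489 203] 966 z=64.6 p95=87.4 c=(548.8,633.8) 244.3x48.1 long-axis -2.7 mean=(554.8,621.3)
scene green [181 189] 227 z=49.9 p95=53.0 c=(367.6,-250.9) 51.0x50.5 long-axis 52.2 mean=(369.5,-251.2)
scene green [307 192] 284 z=49.6 p95=53.2 c=(432.0,121.0) 75.8x40.1 long-axis -41.9 mean=(434.9,120.0)
scene green [409 190] 243 z=49.5 p95=52.8 c=(465.6,421.3) 53.8x47.8 long-axis -43.8 mean=(467.2,419.9)
scene green [220 198] 133 z=60.1 p95=63.7 c=(426.3,-138.1) 42.1x38.0 long-axis -3.8 mean=(427.8,-139.1)
scene green [ 35 258] 475 z=65.3 p95=87.4 c=(562.1,-637.0) 214.7x9.9 long-axis -0.8 mean=(553.6,-635.5)
scene green [179 261] 396 z=53.9 p95=57.1 c=(608.1,-259.7) 74.8x39.5 long-axis 7.7 mean=(609.7,-259.5)
scene green [ 27 309] 102 z=71.3 p95=87.9 c=(697.8,-628.6) 71.2x8.6 long-axis 11.7 mean=(696.7,-629.4)
scene green [ 17 350] 85 z=65.6 p95=87.3 c=(793.3,-631.1) 23.2x5.4 long-axis -75.8 mean=(793.4,-630.9)
scene brown [339 174] 330 z=41.5 p95=47.2 c=(365.9,234.5) 87.0x82.6 long-axis -29.2 mean=(367.1,233.8)
scene brown [355 243] 754 z=4.8 p95=17.0 c=(603.3,225.9) 83.2x81.5 long-axis 0.1 mean=(599.8,228.1)
scene brown [278 258] 1627 z=4.8 p95=16.3 c=(616.9,4.0) 162.6x85.6 long-axis -81.9 mean=(613.5,3.9)
scene brown [196 264] 1524 z=4.8 p95=16.7 c=(602.8,-220.4) 153.6x108.7 long-axis -82.2 mean=(601.6,-207.8)
scene pink [138 191] 294 z=49.9 p95=53.3 c=(355.6,-380.8) 76.6x39.8 long-axis 50.5 mean=(359.0,-379.8)
```

The first long carton sits well: top at 54, centred at (607,-260). The drum is next.

drive_tool --plan '[[[-1,0,0,-25,0],[-1,0,0,-25,0],[-1,0,0,-25,0],[-1,0,0,-20,0],[-1,0,0,-15,0],[-1,0,0,-10,0],[-1,0,0,0,0],[-1,0,0,0,0],[1,0,0,0,0],[1,0,0,0,0],[1,0,0,0,0],[1,0,0,0,0],[1,0,0,0,0],[1,0,0,0,0],[1,0,0,0,0],[1,0,0,0,0]]]'

```text
clock: 8.4
position: [425.0, -138.4, 26.9]
ee_rot: [-0.064, 0.998, -0.0, 0.001]
contact_force: [-1.6, -0.5, 5.8]
gripper_width: 45.6
grasp_force: 61.1
```

drive_tool --plan '[[[1,0,0,10,0],[1,0,0,25,0],[1,0,0,30,0],[1,0,0,30,0],[1,0,0,25,0],[1,13.6,28.1,0,0],[1,13.6,28.1,0,0],[1,13.6,28.1,0,0],[1,13.6,28.1,0,0],[1,13.6,28.1,0,0],[1,13.6,28.1,0,0],[1,13.6,28.1,0,0],[1,13.6,28.1,0,0],[1,13.6,28.1,0,0],[1,13.6,28.1,0,0],[1,13.6,28.1,0,0],[1,13.6,28.1,0,0],[1,13.6,28.1,0,0],[1,0,0,0,0],[1,0,0,0,0]]]'

```text
clock: 10.07
position: [600.7, 228.2, 144.8]
ee_rot: [-0.064, 0.998, -0.0, -0.001]
contact_force: [-0.4, -0.5, -1.3]
gripper_width: 45.3
grasp_force: 61.7
```

drive_tool --plan '[[[1,0,0,-25,0],[1,0,0,-25,0],[1,0,0,-25,0],[1,0,0,-20,0],[1,0,0,-10,0],[1,0,0,-5,0],[1,0,0,-1.5,0],[1,0,0,-1,0],[1,0,0,0,0],[1,0,0,0,0]]]'

```text
clock: 10.9
position: [601.7, 227.3, 34.7]
ee_rot: [-0.063, 0.998, 0.001, 0.001]
contact_force: [0.3, -0.1, 0.1]
gripper_width: 45.9
grasp_force: 61.7
```

drive_tool --plan '[[[1,0,0,-1,0],[1,0,0,-0.7,0],[1,0,0,0,0],[1,0,0,0,0],[1,0,0,0,0]]]'

```text
clock: 11.32
position: [601.0, 227.0, 31.7]
ee_rot: [-0.063, 0.998, 0.0, 0.0]
contact_force: [0.6, 0.7, 0.0]
gripper_width: 45.6
grasp_force: 61.7
```

drive_tool --plan '[[[1,0,0,-0.7,0],[1,0,0,0,0],[1,0,0,0,0]]]'

```text
clock: 11.57
position: [601.1, 227.1, 31.0]
ee_rot: [-0.063, 0.998, 0.0, 0.0]
contact_force: [-0.4, 0.2, -0.2]
gripper_width: 45.9
grasp_force: 61.8
```

drive_tool --plan '[[[1,0,0,-0.7,0],[1,0,0,-0.5,0],[1,0,0,0,0],[1,0,0,0,0]]]'

```text
clock: 11.9
position: [601.1, 227.0, 31.0]
ee_rot: [-0.064, 0.998, -0.0, 0.0]
contact_force: [-2.0, 0.1, 5.3]
gripper_width: 45.3
grasp_force: 61.8
```

drive_tool --plan '[[[-0.6,0,0,0,0],[-0.6,0,0,0,0],[-0.6,0,0,0,0],[-0.6,0,0,0,0],[-0.6,0,0,10,0],[-0.6,0,0,20,0],[-0.6,0,0,30,0],[-0.6,0,0,30,0],[-0.6,0,0,30,0],[-1,-18.9,-11.7,0,-5.53],[-1,-18.9,-11.7,0,-5.53],[-1,-18.9,-11.7,0,-5.53],[-1,-18.9,-11.7,0,-5.53],[-1,-18.9,-11.7,0,-5.53],[-1,-18.9,-11.7,0,-5.53],[-1,-18.9,-11.7,0,-5.53],[-1,-18.9,-11.7,0,-5.53],[-1,-18.9,-11.7,0,-5.53],[-1,0,0,0,0],[-1,0,0,0,0]]]'

```text
clock: 13.57
position: [430.6, 121.3, 150.8]
ee_rot: [0.362, 0.932, 0.001, 0.001]
contact_force: [-0.1, 1.0, 0.4]
gripper_width: 85.8
grasp_force: 0.0
```

drive_tool --plan '[[[-1,0,0,-25,0],[-1,0,0,-25,0],[-1,0,0,-25,0],[-1,0,0,-20,0],[-1,0,0,-20,0],[-1,0,0,-13,0],[-1,0,0,0,0],[-1,0,0,0,0],[1,0,0,0,0],[1,0,0,0,0],[1,0,0,0,0],[1,0,0,0,0],[1,0,0,0,0],[1,0,0,0,0],[1,0,0,0,0],[1,0,0,0,0]]]'

```text
clock: 14.9
position: [431.6, 122.1, 22.8]
ee_rot: [0.362, 0.932, 0.001, 0.001]
contact_force: [-1.3, 1.1, 5.5]
gripper_width: 38.9
grasp_force: 61.5
```

drive_tool --plan '[[[1,0,0,10,0],[1,0,0,25,0],[1,0,0,30,0],[1,0,0,30,0],[1,0,0,30,0],[1,15,-27.5,0,4.53],[1,15,-27.5,0,4.53],[1,15,-27.5,0,4.53],[1,15,-27.5,0,4.53],[1,15,-27.5,0,4.53],[1,15,-27.5,0,4.53],[1,15,-27.5,0,4.53],[1,15,-27.5,0,4.53],[1,15,-27.5,0,4.53],[1,15,-27.5,0,4.53],[1,15,-27.5,0,4.53],[1,0,0,0,0],[1,0,0,0,0],[1,0,0,0,0]]]'

```text
clock: 16.48
position: [595.1, -180.7, 146.2]
ee_rot: [-0.063, 0.998, 0.0, -0.001]
contact_force: [-1.1, -0.1, -0.6]
gripper_width: 39.1
grasp_force: 60.7
```

drive_tool --plan '[[[1,1,0,-25,0],[1,0,0,-25,0],[1,0,0,-25,0],[1,0,0,-20,0],[1,0,0,-12,0],[1,0,0,-6,0],[1,0,0,-3,0],[1,0,0,-1,0],[1,0,0,0,0],[1,0,0,0,0]]]'

```text
clock: 17.32
position: [597.7, -180.8, 31.0]
ee_rot: [-0.064, 0.998, -0.0, 0.001]
contact_force: [0.4, -0.8, -1.3]
gripper_width: 39.1
grasp_force: 60.7
```

drive_tool --plan '[[[1,0,0,-1.5,0],[1,0,0,-1,0],[1,0,0,-0.7,0],[1,0,0,0,0],[1,0,0,0,0]]]'

```text
clock: 17.73
position: [597.1, -180.9, 26.9]
ee_rot: [-0.064, 0.998, -0.0, 0.0]
contact_force: [-1.2, 0.4, 2.4]
gripper_width: 39.2
grasp_force: 60.8
```

drive_tool --plan '[[[-0.4,0,0,0,0],[-0.4,0,0,0,0],[-0.4,0,0,0,0],[-0.4,0,0,0,0],[-0.4,0,0,10,0],[-0.4,0,0,20,0],[-0.4,0,0,30,0],[-0.4,0,0,30,0],[-0.4,0,0,30,0],[-1,-23,-6.9,0,4.4],[-1,-23,-6.9,0,4.4],[-1,-23,-6.9,0,4.4],[-1,-23,-6.9,0,4.4],[-1,-23,-6.9,0,4.4],[-1,-23,-6.9,0,4.4],[-1,-23,-6.9,0,4.4],[-1,-23,-6.9,0,4.4],[-1,-23,-6.9,0,4.4],[-1,-23,-6.9,0,4.4],[-1,0,0,0,0]]]'

```text
clock: 19.4
position: [362.8, -249.9, 147.0]
ee_rot: [-0.433, 0.901, 0.001, -0.0]
contact_force: [0.5, -0.3, -0.5]
gripper_width: 85.5
grasp_force: 0.0
```

drive_tool --plan '[[[-1,0,0,0,0],[-1,0,0,-25,0],[-1,0,0,-25,0],[-1,0,0,-25,0],[-1,0,0,-20,0],[-1,0,0,-17,0],[-1,0,0,-11,0],[-1,0,0,0,0],[-1,0,0,0,0],[1,0,0,0,0],[1,0,0,0,0],[1,0,0,0,0],[1,0,0,0,0],[1,0,0,0,0],[1,0,0,0,0],[1,0,0,0,0],[1,0,0,0,0]]]'

```text
clock: 20.82
position: [367.8, -250.1, 24.7]
ee_rot: [-0.433, 0.901, -0.001, 0.001]
contact_force: [-0.4, 1.7, 6.2]
gripper_width: 48.8
grasp_force: 63.3
```

drive_tool --plan '[[[1,0,0,10,0],[1,0,0,25,0],[1,0,0,30,0],[1,0,0,30,0],[1,0,0,25,0],[1,23.1,19.5,0,4.27],[1,23.1,19.5,0,4.27],[1,23.1,19.5,0,4.27],[1,23.1,19.5,0,4.27],[1,23.1,19.5,0,4.27],[1,23.1,19.5,0,4.27],[1,23.1,19.5,0,4.27],[1,23.1,19.5,0,4.27],[1,23.1,19.5,0,4.27],[1,23.1,19.5,0,4.27],[1,23.1,19.5,0,4.27],[1,0,0,0,0],[1,0,0,0,0],[1,0,0,0,0]]]'

```text
clock: 22.4
position: [620.0, -35.4, 143.0]
ee_rot: [0.756, -0.654, -0.001, 0.001]
contact_force: [-0.3, 0.2, -0.2]
gripper_width: 49.0
grasp_force: 62.5
```

drive_tool --plan '[[[1,1,0,-25,0],[1,0,0,-25,0],[1,0,0,-25,0],[1,0,0,-20,0],[1,0,0,-10,0],[1,0,0,-5,0],[1,0,0,-1.5,0],[1,0,0,0,0],[1,0,0,0,0]]]'

```text
clock: 23.15
position: [622.9, -35.4, 33.5]
ee_rot: [0.756, -0.654, 0.001, -0.001]
contact_force: [-0.4, -0.6, -0.6]
gripper_width: 49.0
grasp_force: 62.6
```

drive_tool --plan '[[[1,0,0,-1,0],[1,0,0,-0.8,0],[1,0,0,0,0],[1,0,0,0,0]]]'

```text
clock: 23.48
position: [622.1, -35.3, 30.5]
ee_rot: [0.756, -0.654, 0.0, -0.0]
contact_force: [0.0, -0.3, -1.2]
gripper_width: 49.3
grasp_force: 62.6
```

drive_tool --plan '[[[1,0,0,-0.8,0],[1,0,0,-0.8,0],[1,0,0,0,0],[1,0,0,0,0]]]'

```text
clock: 23.82
position: [622.1, -35.3, 28.8]
ee_rot: [0.756, -0.654, 0.0, -0.0]
contact_force: [-0.1, -0.4, 0.7]
gripper_width: 48.8
grasp_force: 62.6
```

drive_tool --plan '[[[1,0,0,-0.5,0],[1,0,0,0,0],[-0.5,0,0,0,0],[-0.5,0,0,0,0],[-0.5,0,0,0,0],[-0.5,0,0,0,0],[-0.5,0,0,10,0],[-0.5,0,0,20,0],[-0.5,0,0,30,0],[-0.5,0,0,30,0],[-0.5,0,0,30,0],[-0.5,0,0,0,0]]]'

```text
clock: 24.82
position: [626.2, -35.3, 156.4]
ee_rot: [0.757, -0.654, 0.005, -0.005]
contact_force: [0.9, 0.3, 0.9]
gripper_width: 64.3
grasp_force: 0.0
```

drive_tool --plan '[[[-1,-9.85,28.6,0,2.3],[-1,-9.85,28.6,0,2.3],[-1,-9.85,28.6,0,2.3],[-1,-9.85,28.6,0,2.3],[-1,-9.85,28.6,0,2.3],[-1,-9.85,28.6,0,2.3],[-1,-9.85,28.6,0,2.3],[-1,-9.85,28.6,0,2.3],[-1,-9.85,28.6,0,2.3],[-1,-9.85,28.6,0,2.3],[-1,-9.85,28.6,0,2.3],[-1,-9.85,28.6,0,2.3],[-1,-9.85,28.6,0,2.3],[-1,-9.85,28.6,0,2.3],[-1,-9.85,28.6,0,2.3],[-1,-9.85,28.6,0,2.3],[-1,0,0,0,0],[-1,0,0,0,0],[-1,0,0,0,0]]]'

```text
clock: 26.4
position: [464.2, 422.0, 148.2]
ee_rot: [0.924, -0.382, -0.0, 0.0]
contact_force: [-0.4, 0.2, -0.4]
gripper_width: 85.3
grasp_force: 0.0
```

```bash
python3 - <<'E'
from meas import *
p,d=get_image("top");run("top",p,d)
cv2.imwrite("pics/top1.png",cv2.resize(p[:,:,::-1],(800,600)))
E
```

```text
top green [59 74] 643 z=65.5 p95=87.2 c=(764.1,626.8) 290.7x36.4 long-axis -3.2 mean=(768.2,614.8)
top green [489 134] 666 z=64.7 p95=87.4 c=(601.7,-629.6) 357.1x91.7 long-axis 16.8 mean=(600.6,-635.3)
top green [278 128] 286 z=53.2 p95=58.3 c=(622.1,-36.1) 51.1x50.6 long-axis 7.7 mean=(620.5,-36.0)
top green [351 135] 358 z=52.9 p95=58.1 c=(605.3,-257.6) 76.6x41.2 long-axis 7.5 mean=(603.8,-257.0)
top green [190 133] 217 z=62.7 p95=68.3 c=(597.6,227.1) 45.7x44.2 long-axis 15.0 mean=(596.2,226.4)
top green [325 138] 357 z=53.0 p95=58.6 c=(595.1,-178.7) 75.7x42.0 long-axis 8.5 mean=(593.7,-178.2)
top green [126 174] 120 z=48.7 p95=53.6 c=(471.0,413.0) 47.7x23.6 long-axis 40.6 mean=(469.8,412.0)
top brown [264 134] 1013 z=4.6 p95=17.0 c=(614.1,5.4) 162.5x84.7 long-axis -81.4 mean=(609.6,22.0)
top brown [337 139] 753 z=5.8 p95=18.5 c=(599.8,-218.6) 155.2x108.3 long-axis -83.1 mean=(590.9,-212.0)
top brown [191 136] 400 z=5.5 p95=18.9 c=(600.3,227.6) 82.0x79.7 long-axis -0.4 mean=(597.3,224.6)
top brown [184 212] 270 z=42.5 p95=48.7 c=(362.9,236.3) 85.9x83.0 long-axis 29.4 mean=(361.5,236.4)
top pink [392 220] 339 z=49.4 p95=54.0 c=(351.7,-377.2) 76.8x38.0 long-axis 52.1 mean=(351.5,-376.2)
```

View pics/top1.png

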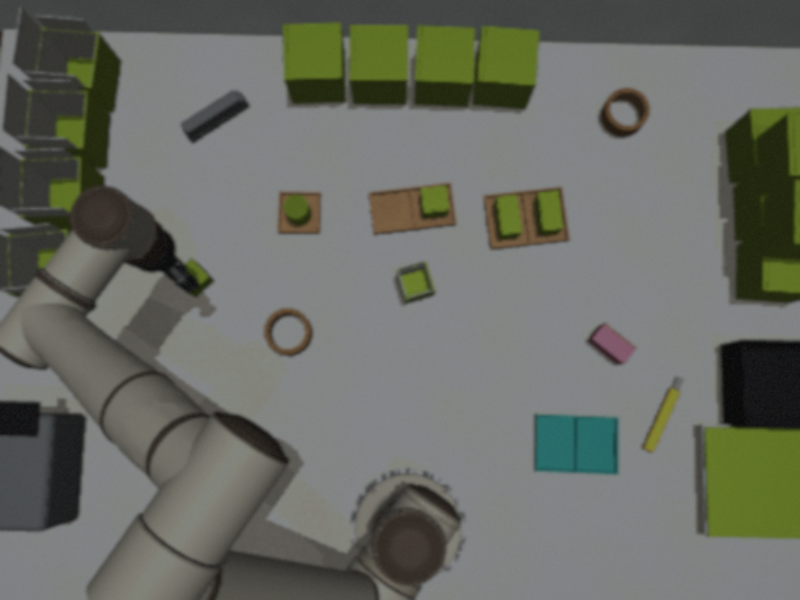

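The top view shows four cartons centred in their bays: the drum at (297,208), a cube at (434,200) and the long ones at (508,215) and (550,212). The open carton and tape roll haven't moved. The last cube at (195,277) is next.

drive_tool --plan '[[[-1,0,0,-25,0],[-1,0,0,-25,0],[-1,0,0,-25,0],[-1,0,0,-20,0],[-1,0,0,-18,0],[-1,0,0,-12,0],[-1,0,0,0,0],[-1,0,0,0,0],[1,0,0,0,0],[1,0,0,0,0],[1,0,0,0,0],[1,0,0,0,0],[1,0,0,0,0],[1,0,0,0,0],[1,0,0,0,0],[1,0,0,0,0]]]'

```text
clock: 27.78
position: [465.0, 423.2, 24.7]
ee_rot: [0.924, -0.382, 0.0, -0.001]
contact_force: [-0.5, -0.0, 6.0]
gripper_width: 48.9
grasp_force: 64.7
```

drive_tool --plan '[[[1,0,0,10,0],[1,0,0,25,0],[1,0,0,30,0],[1,0,0,30,0],[1,0,0,25,0],[1,11.15,-29.1,0,-2.82],[1,11.15,-29.1,0,-2.82],[1,11.15,-29.1,0,-2.82],[1,11.15,-29.1,0,-2.82],[1,11.15,-29.1,0,-2.82],[1,11.15,-29.1,0,-2.82],[1,11.15,-29.1,0,-2.82],[1,11.15,-29.1,0,-2.82],[1,11.15,-29.1,0,-2.82],[1,11.15,-29.1,0,-2.82],[1,11.15,-29.1,0,-2.82],[1,11.15,-29.1,0,-2.82],[1,11.15,-29.1,0,-2.82],[1,0,0,0,0],[1,0,0,0,0]]]'

```text
clock: 29.45
position: [609.1, 42.3, 142.8]
ee_rot: [0.756, -0.654, -0.0, 0.0]
contact_force: [0.4, -0.1, -0.9]
gripper_width: 48.7
grasp_force: 64.0
```

drive_tool --plan '[[[1,0,0,-25,0],[1,0,0,-25,0],[1,0,0,-25,0],[1,0,0,-20,0],[1,0,0,-10,0],[1,0,0,-5,0],[1,0,0,-1.5,0],[1,0,0,-1,0],[1,0,0,0,0],[1,0,0,0,0],[1,0,0,0,0]]]'

```text
clock: 30.37
position: [610.0, 44.1, 31.7]
ee_rot: [0.757, -0.653, 0.001, -0.001]
contact_force: [0.4, -0.1, -1.3]
gripper_width: 49.0
grasp_force: 64.0
```

drive_tool --plan '[[[1,0,0,-1,0],[1,0,0,-0.8,0],[1,0,0,-0.5,0],[1,0,0,0,0],[1,0,0,0,0]]]'

```text
clock: 30.78
position: [609.4, 43.9, 28.8]
ee_rot: [0.757, -0.653, 0.0, -0.0]
contact_force: [-1.4, -0.1, 3.9]
gripper_width: 48.8
grasp_force: 64.3
```

Touching the floor, so I release, rise and move clear toward (430,80).

drive_tool --plan '[[[-0.5,0,0,0,0],[-0.5,0,0,0,0],[-0.5,0,0,0,0],[-0.5,0,0,0,0],[-0.5,0,0,10,0],[-0.5,0,0,20,0],[-0.5,0,0,30,0],[-0.5,0,0,30,0],[-0.5,0,0,40,0],[-0.5,0,0,40,0],[-0.5,-30,30,0,0],[-0.5,-30,30,0,0],[-0.5,-30,30,0,0],[-0.5,-30,30,0,0],[-0.5,-30,30,0,0],[-0.5,0,30,0,0],[-0.5,0,30,0,0],[-0.5,0,0,0,0],[-0.5,0,0,0,0],[-0.5,0,0,0,0]]]'

```text
clock: 32.45
position: [461.8, 251.1, 198.6]
ee_rot: [0.757, -0.653, -0.0, 0.0]
contact_force: [-0.5, 0.1, -0.5]
gripper_width: 64.0
grasp_force: 0.0
```

```bash
python3 - <<'E'
from meas import *
for n in("top","scene"):
    p,d=get_image(n);run(n,p,d)
    cv2.imwrite(f"pics/{n}2.png",cv2.resize(p[:,:,::-1],(800,600)))
E
```

```text
top green [50 87] 926 z=63.8 p95=87.5 c=(721.1,612.3) 363.4x76.9 long-axis -13.9 mean=(714.6,619.4)
top green [490 134] 888 z=64.9 p95=87.3 c=(601.5,-630.1) 356.1x90.5 long-axis 16.6 mean=(600.6,-635.3)
top green [278 128] 292 z=53.3 p95=58.8 c=(622.8,-35.7) 53.0x50.1 long-axis 7.7 mean=(620.4,-35.8)
top green [250 132] 284 z=53.0 p95=59.3 c=(608.3,47.9) 52.3x49.5 long-axis 8.3 mean=(607.5,47.9)
top green [351 135] 359 z=53.3 p95=58.5 c=(604.9,-257.3) 77.4x42.1 long-axis 7.8 mean=(603.6,-257.0)
top green [190 133] 214 z=62.9 p95=68.1 c=(597.7,226.9) 45.9x42.9 long-axis -1.1 mean=(596.2,226.3)
top green [325 138] 353 z=53.1 p95=58.2 c=(595.4,-178.9) 78.2x41.0 long-axis 7.8 mean=(593.8,-178.3)
top green [ 35 171] 361 z=64.7 p95=88.4 c=(448.9,646.5) 145.0x74.1 long-axis -35.3 mean=(457.3,639.8)
top brown [264 134] 647 z=5.6 p95=18.0 c=(613.9,5.6) 162.2x83.4 long-axis -81.8 mean=(604.3,7.3)
top brown [337 139] 758 z=5.8 p95=17.7 c=(600.2,-218.6) 155.1x108.3 long-axis -82.5 mean=(591.3,-211.9)
top brown [191 136] 400 z=5.6 p95=19.0 c=(600.2,227.4) 83.4x80.1 long-axis 1.1 mean=(597.4,224.8
[... 936 characters left out ...]
304] 89 z=65.5 p95=87.5 c=(686.1,-631.1) 53.6x7.2 long-axis 15.0 mean=(686.8,-630.6)
scene green [ 17 350] 88 z=60.9 p95=85.4 c=(793.2,-632.2) 22.2x5.0 long-axis -80.4 mean=(793.4,-630.7)
scene brown [339 174] 373 z=40.7 p95=46.8 c=(364.4,234.6) 89.2x80.2 long-axis -15.4 mean=(363.2,236.6)
scene brown [355 244] 413 z=5.8 p95=17.5 c=(602.8,226.0) 82.6x80.8 long-axis 0.3 mean=(610.3,221.6)
scene brown [196 264] 1032 z=5.2 p95=17.4 c=(602.5,-220.7) 153.2x109.5 long-axis -82.1 mean=(609.8,-219.6)
scene brown [278 260] 704 z=6.3 p95=17.8 c=(616.6,3.8) 162.5x85.0 long-axis -81.5 mean=(627.0,-1.3)
scene pink [138 191] 292 z=49.5 p95=53.3 c=(355.6,-381.8) 79.3x40.0 long-axis 52.4 mean=(358.4,-380.3)
```

View pics/scene2.png

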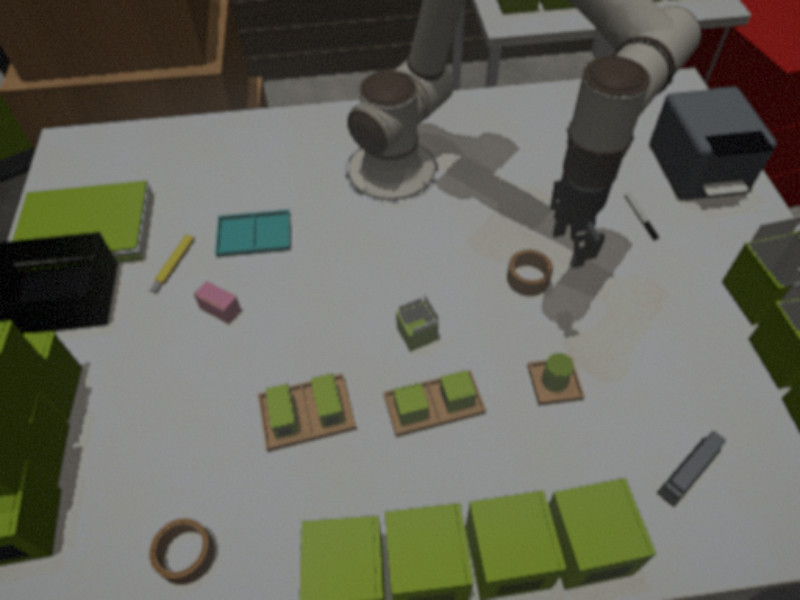

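All five cartons stand flat in their bays and within tolerance: tops at 54 and 64, offsets under about 5 mm. The bystanders haven't moved and the arm is clear, so I'm handing in.

```bash
python3 -c "
from bench import *
print(job_done())"
```

```text
the job is handed in; nothing more can be done
None
```

The job is handed in at about 32 s: all five cartons measured flat and centred in their own bays, the open carton and tape roll had not moved, and the arm was clear; no verdict came back.

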